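# Lift a loaded vial block out of its heater with the bayonet lifting handle

### The job

Fit the lifting handle to the aluminium vial block in the dry-block heater: push it fully down over the centre stud, with the cross pin in its entry slots, and turn it clockwise (seen from above) as far as it goes. Then raise the block, vials and all, straight out of its well until its underside is about 9 cm above the heater's top, and finish still holding it there by the handle, level and steady over the heater, so that the empty well can be looked over and wiped. Keep the block level all the way, do not touch the block itself with the gripper, and leave the other things as they stand.

Things in the scene. Friction and masses are not known exactly. Their poses are not given: they have to be found in the camera images.
- handle: lifting handle, loose, 80 mm tall, 0.14 kg, standing on the bench on its open mouth: steel bayonet collar below, neck, flat black bar grip on top. Origin at the centre of the mouth, z up, y along the bar. Collar: z 0 to 34 mm, outside diameter 40 mm, bore 25 mm, closed at the top
- grip (a point): middle of the handle's bar grip, 63 mm above the mouth (axes as the handle's); the bar is 60 mm long (y), 16 mm thick (x), z 45 to 81 mm; take it across its thickness
- slots (a point): centre of the handle's collar, 16.5 mm above the mouth. Below the two bar ends (+y, -y) 10 mm wide entry slots, flared at the mouth, rise to z = 21 mm; from their tops (z 12 to 21 mm) tracks run round so that the seated handle turns clockwise from above only, about 60 degrees (hard stop near 67). At their ends the ledge has 3 mm deep seats, where the pin settles when the handle is raised
- block: aluminium heater block, loose, 80 x 114 x 36 mm (x, y, z), 0.54 to 0.75 kg, standing in the heater's well; origin at the centre of its underside, z up. Six vial holes 28 mm deep, three in a row at y = +42 and at y = -42 mm (x = -26, 0, 26 mm). The stud stands in the middle of its top
- stud (a point): foot of the stud: centre of the block's top, 36 mm above its origin (axes as the block's). The steel stud is 22 mm in diameter and 28 mm tall, the last 8 mm a cone. Fully home, the handle's mouth stands on the block's top around it; it turns freely only within 1.5 mm of that. 1.5 mm play all round
- pin (a point): middle of the 6 mm cross pin through the stud, 16.5 mm above the block's top; the pin lies along the block's y, 38 mm tip to tip. The handle enters with its bar (y) along the pin, either way round, with 2 mm play each side. Once locked it rises 4.5 mm before it carries the block
- heater: dry-block heater, fixed, white housing 192 x 160 mm (x, y), top at z = 72 mm, sloping control panel on its -x side; origin on the bench below its middle. Its well (84 x 118 mm, 2 mm play round the block) is centred at x = +20 mm, y = 0, floor at z = 46 mm; the block on it stands 10 mm proud of the top
- vial_1: glass vial, 15 mm diameter, 48 mm tall, white cap, clear and empty, standing in a hole of the block, its top 20 mm above the block's top; origin at the centre of its underside
- vial_3: glass vial, 15 mm diameter, 48 mm tall, white cap, dark powder inside, standing in a hole of the block, its top 20 mm above the block's top; origin at the centre of its underside
- vial_4: glass vial, 15 mm diameter, 48 mm tall, blue cap, standing in a hole of the block, its top 20 mm above the block's top; origin at the centre of its underside
- vial_5: glass vial, 15 mm diameter, 48 mm tall, red cap, standing in a hole of the block, its top 20 mm above the block's top; origin at the centre of its underside
- timer: bystander: white bench timer 35 x 62 x 62 mm, loose; origin at the centre of its underside
- beaker_2: bystander: glass beaker 57 x 63 x 70 mm, loose; origin at the centre of its underside
- dropper_bottle: bystander: dark dropper bottle 33 mm diameter, 82 mm tall, loose; origin at the centre of its underside

How it is judged:
By the outcome, as a careful person would: the job done as asked, in the order asked, and still so for the second after the job is handed in, while the arm keeps its last pose, push and grip.
It also fails if it takes over 51 s, if anything falls off the work surface, if the arm or the gripper's body presses on something with over 40 N, if the wrist force passes 120 N, or if a joint passes its speed limit or range.

### The arm

A 6-joint arm with a two-finger parallel gripper is mounted at the origin on a cart in front of the work surface, level with it; the furniture and walls round the work are solid. World frame = base frame: x ahead of the robot, y to its left, z up, the work surface at z = 0. Lengths are in mm, angles in rad, forces in N, time in s.
With the tool pointing down it reaches from about 325 to 850 mm from the base axis. Payload 4.4 kg.
Tool frame: the origin (TCP) lies midway between the tips of the shut fingers; the grasp point (between the pads) lies ctrl.grip_depth behind it (ctrl.grip_depth is the distance from the TCP to the grasp point, in mm); z points along the fingers, y is the line along which they close (so a half turn about z gives the same grasp; the last joint's range is limited). The gripper opens to 94 mm and grips with 3 to 60 N. Pads are 16 mm wide; open, the fingers measure 119 mm over their backs; the gripper's body (75 mm by 177 mm) begins 78 mm behind the grasp point.
Start: joints at [-1.433, 0.207, 1.542, -0, 1.393, -0.15], TCP at [163.749, -551.193, 205.447] pointing down, gripper open.
Joint ranges: [-2.73, 2.73], [-0.86, 2.22], [0.23, 2.46], [-1.11, 4.25], [0.08, 2.63], [-2.82, 2.82]. Speed limits (rad/s): [2.79, 2.79, 3.14, 3.14, 3.14, 3.14].

### API

Orientations are given as a unit quaternion [x, y, z, w].
In Python, from station import ctrl gives the robot as it stands.
- The arm moves only by the shell command python3 -m pendant 'ROWS' [FORCE]. ROWS is JSON, a list of rows, each a list of 7 numbers: the finger opening in mm, from 0 to 94, then the shift along the tool's x, y, z in mm, then the turn, a rotation vector about the tool's x, y, z in units of 10 degrees (1.0 is 10 degrees). In form: [[fingers, dx, dy, dz, wx, wy, wz], ...]. A call has 1 to 8 rows; each row shifts and turns the commanded pose from where the row before left it, along the tool's axes as they then stand; what a row does not reach is not made up. A row lasts 1/8 s, in which the tool goes at most 62.5 mm and 10.7 degrees, less where a joint would pass 70% of its speed; a pose out of reach is approached as far as the arm can. A call is refused whole if a number of a shift passes 62.5 or a number of a turn 1, either way. A call with a gripper value outside its range is refused whole. The fingers move at their own pace and stop on an object; FORCE is the grip in N (left out, the last holds). Time passes only in rows, so rows that do not move let the fingers close. It gives the time, the measured TCP pose, the force, the opening and the grip force at its end, in the units of the state.
- ctrl.sense(): the state, without advancing time (a new reading comes with each control period).
- ctrl.camera(name): name is "scene" or "top" or "wrist"; returns a dict with "pixels" (384x512x3 uint8, red, green, blue), "z_map" (384x512 float32, mm along the optical axis (not along the pixel's ray), 0 where there is no reading), "mtx" (3x3 intrinsics, pixels), "k1" (the pictures are not rectified: a ray, as slopes to the right and down, at radius r is drawn at 1 + k1 r^2 times it, then the intrinsics apply), "world_to_cam" (4x4, takes a point from world to camera coordinates); the wrist camera has in their place "hand_eye" (4x4, takes a point from camera to tool coordinates, whose origin is the TCP and whose axes are the flange's). Camera axes: x right, y down, z forward; pixel columns grow to the right and rows downward; lengths in mm; the calibration is good to about 2 mm. A picture is of the moment at which its call begins: read the wrist's pose just before it.
- ctrl.finish_job(): hands the job in; it is judged then, once.
Trained networks look in a picture, given as the dict that the camera call returned (one of the last four; its "shot" number tells which), for a name from the list of things; names that differ only in an ending like _2 or _b are one class to them, and where a whole thing is asked for, a point or a joint stands for the part that bears it (a point fixed in the world has none). Each returns a list of dicts, best first, with "conf" (0 to 1); they miss things now and then, are a little off and sometimes report something else, mostly with a low value. They report only what shows in the picture. A call takes as long as a camera call.
- ctrl.boxes_of(picture, thing): "box" ([left, top, right, bottom] in pixels, round what is visible of it).
- ctrl.regions_of(picture, thing): "mask" (384x512 bool, what is visible of it) and "box" ([left, top, right, bottom] in pixels, round what is visible of it).
The state is a dict: "t": time; "joints": joint angles; "qd": joint speeds; "joint_efforts": joint torques, N m; "eef_pos": TCP position; "ee_rot": TCP orientation; "wrist_force": force on the tool from outside, world axes, zero at the start; "wrist_torque": the same for the moment, N m; "grip_width": finger opening in mm; "finger_force": force on a finger pad.
Only numpy, scipy, OpenCV 4.12 (cv2) and the standard library are available. Lean on these libraries where they do the work, as an engineer would, in place of code of your own. Each camera call takes 0.05 s, during which the arm holds its last target. There are 200 camera calls.

## Working session

There is one attempt and no reset: what is moved stays moved. The work goes in short steps, Python scripts to look and compute and a shell command to move; the robot and the scene stay as the last step left them, time stands still between calls to the robot, and variables do not carry over. Pictures are saved under pics/ and viewed, at most 10 in all, crops included, and the job is handed in when it is done.

```bash
ls; mkdir -p pics; cat > h.py <<'E'
import numpy as np, cv2, json
from station import ctrl
from scipy.spatial.transform import Rotation as R
def cam2tool(p): return p
def T_wc(pic, st=None):
    if 'world_to_cam' in pic: return np.linalg.inv(np.array(pic['world_to_cam']))
    T=np.eye(4);T[:3,:3]=R.from_quat(st['ee_rot']).as_matrix();T[:3,3]=st['eef_pos']
    return T@np.array(pic['hand_eye'])
def rays(pic,uv):
    K=np.array(pic['mtx']);d=np.array([pic['k1'],0,0,0,0.])
    return cv2.undistortPoints(np.array(uv,float).reshape(-1,1,2),K,d).reshape(-1,2)
def cloud(pic,mask,st=None):
    v,u=np.nonzero(mask&(pic['z_map']>0)); z=pic['z_map'][v,u]
    r=rays(pic,np.c_[u,v]); T=T_wc(pic,st)
    return np.c_[r*z[:,None],z]@T[:3,:3].T+T[:3,3]
def save(pic,name): cv2.imwrite('pics/'+name,cv2.cvtColor(pic['pixels'],cv2.COLOR_RGB2BGR))
E
cat > a.py <<'E'
from h import *
print({k:np.round(v,3) for k,v in ctrl.sense().items()},ctrl.grip_depth)
ims=[]
for c in ['scene','top']:
    p=ctrl.camera(c); save(p,c+'0.png')
    for t in ['handle','block','heater','stud','pin','timer','beaker_2','dropper_bottle','vial_1','vial_4']:
        for r in ctrl.regions_of(p,t)[:2]:
            P=cloud(p,r['mask'])
            if len(P): print(c,t,round(r['conf'],2),np.round(r['box']),len(P),np.round(np.percentile(P,[2,50,98],axis=0)).tolist())
E
python3 a.py
```

```text
pics
{'t': np.float64(0.0), 'joints': array([-1.433,  0.207,  1.543, -0.   ,  1.393, -0.15 ]), 'qd': array([-0.   ,  0.   , -0.001,  0.   , -0.   , -0.002]), 'joint_efforts': array([ 1.0000e-03, -3.7087e+01, -2.8142e+01,  7.0000e-02,  3.6000e-02,
       -0.0000e+00]), 'eef_pos': array([ 163.634, -550.393,  204.297]), 'ee_rot': array([ 0.99 ,  0.144,  0.   , -0.001]), 'wrist_force': array([-0.35 , -0.215, -0.492]), 'wrist_torque': array([-0.018, -0.006,  0.023]), 'finger_force': np.float64(0.0), 'grip_width': np.float64(93.629)} 18.8
scene handle 0.56 [182. 283. 203. 314.] 484 [[480.0, 366.0, 2.0], [501.0, 381.0, 58.0], [532.0, 393.0, 82.0]]
scene block 0.62 [258. 184. 297. 222.] 960 [[446.0, -5.0, 66.0], [490.0, 60.0, 80.0], [538.0, 113.0, 105.0]]
scene block 0.2 [182. 280. 206. 312.] 541 [[480.0, 345.0, -1.0], [502.0, 381.0, 55.0], [537.0, 393.0, 82.0]]
scene heater 0.73 [248. 178. 330. 255.] 3309 [[362.0, -44.0, 7.0], [434.0, 82.0, 56.0], [560.0, 143.0, 72.0]]
scene stud 0.74 [245. 178. 331. 254.] 3284 [[363.0, -42.0, 8.0], [434.0, 83.0, 56.0], [560.0, 143.0, 72.0]]
scene stud 0.71
[... 1466 characters left out ...]
, 30.0], [440.0, 34.0, 69.0], [566.0, 131.0, 78.0]]
top heater 0.19 [230. 197. 274. 239.] 1104 [[450.0, -6.0, 53.0], [495.0, 49.0, 83.0], [543.0, 107.0, 108.0]]
top stud 0.96 [227. 200. 275. 239.] 1011 [[452.0, -6.0, 54.0], [493.0, 49.0, 83.0], [538.0, 105.0, 108.0]]
top stud 0.57 [137. 203. 150. 225.] 227 [[482.0, 354.0, 5.0], [505.0, 366.0, 64.0], [530.0, 378.0, 84.0]]
top pin 0.63 [233. 198. 278. 240.] 1019 [[456.0, -6.0, 54.0], [493.0, 49.0, 83.0], [540.0, 108.0, 108.0]]
top timer 0.72 [156. 171. 180. 184.] 305 [[599.0, 264.0, 1.0], [614.0, 290.0, 58.0], [632.0, 322.0, 67.0]]
top beaker_2 0.76 [346. 184. 367. 205.] 382 [[527.0, -280.0, -2.0], [555.0, -262.0, 13.0], [585.0, -228.0, 73.0]]
```

```bash
python3 -m pendant '[[94,0,0,-50,0,0,0.83],[94,0,0,-50,0,0,0.83],[94,30,-50,-20,0,0,0],[94,30,-50,0,0,0,0],[94,30,-50,0,0,0,0],[94,30,-50,0,0,0,0],[94,30,-50,0,0,0,0],[94,30,-50,0,0,0,0]]'; python3 -m pendant '[[94,30,-50,0,0,0,0],[94,30,-50,0,0,0,0],[94,30,-50,0,0,0,0],[94,30,-50,0,0,0,0],[94,30,-50,0,0,0,0],[94,30,-50,0,0,0,0],[94,0,0,0,0,0,0],[94,0,0,0,0,0,0]]'
cat > b.py <<'E'
from h import *
import sys
st=ctrl.sense(); p=ctrl.camera('wrist'); save(p,sys.argv[1])
print(np.round(st['eef_pos'],1),R.from_quat(st['ee_rot']).as_euler('ZYX',degrees=True).round(2)); print(np.round(p['hand_eye'],3).tolist(),np.round(p['mtx']).tolist(),p['k1'])
for t in sys.argv[2:]:
    for r in ctrl.regions_of(p,t)[:2]:
        P=cloud(p,r['mask'],st)
        if len(P): print(t,round(r['conf'],2),np.round(r['box']),len(P),np.round(np.percentile(P,[2,50,98],axis=0)).tolist())
np.savez('last.npz',st=st['eef_pos'],q=st['ee_rot'],**{k:p[k] for k in ['pixels','z_map','mtx','k1','hand_eye']})
E
python3 b.py w1.png block vial_1 vial_3 vial_4 vial_5 heater
```

```text
t: 2.1
eef_pos: [344.7, -249.7, 325.7]
ee_rot: [1.0, -0.001, 0.0, 0.0]
wrist_force: [0.1, -0.2, -0.2]
grip_width: 94.0
finger_force: 0.0
t: 3.1
eef_pos: [524.0, 48.2, 325.2]
ee_rot: [1.0, -0.0, -0.0, 0.0]
wrist_force: [0.2, -0.7, -0.6]
grip_width: 94.0
finger_force: 0.0
[524.   48.2 325.2] [-3.0000e-02  5.0000e-02  1.7996e+02]
[[-0.0, -0.961, -0.276, 81.73], [1.0, -0.0, -0.0, -0.205], [0.0, -0.276, 0.961, -178.595], [0.0, 0.0, 0.0, 1.0]] [[303.0, 0.0, 260.0], [0.0, 303.0, 192.0], [0.0, 0.0, 1.0]] -0.06393374437713936
block 0.83 [211. 141. 301. 218.] 3740 [[457.0, -5.0, 53.0], [501.0, 52.0, 81.0], [545.0, 109.0, 107.0]]
vial_1 0.5 [217. 169. 233. 182.] 140 [[505.0, 93.0, 72.0], [513.0, 100.0, 101.0], [518.0, 109.0, 103.0]]
vial_3 0.5 [217. 169. 233. 182.] 140 [[505.0, 93.0, 72.0], [513.0, 100.0, 101.0], [518.0, 109.0, 103.0]]
vial_4 0.5 [217. 169. 233. 182.] 140 [[505.0, 93.0, 72.0], [513.0, 100.0, 101.0], [518.0, 109.0, 103.0]]
vial_5 0.5 [217. 169. 233. 182.] 140 [[505.0, 93.0, 72.0], [513.0, 100.0, 101.0], [518.0, 109.0, 103.0]]
heater 0.66 [195. 123. 323. 254.] 7171 [[375.0, -42.0, 30.0], [462.0, 37.0, 70.0], [575.0, 134.0, 73.0]]
```

View pics/w1.png

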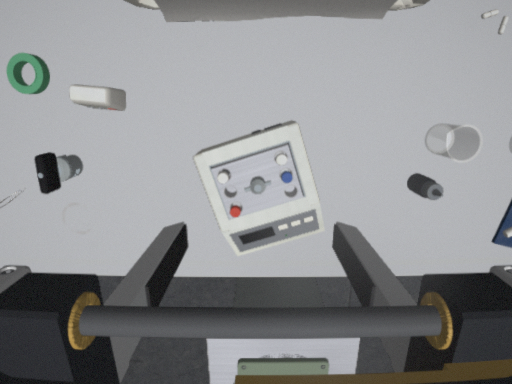

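```bash
python3 -m pendant '[[94,-8,0,50,0,0,0],[94,-8,0,50,0,0,0],[94,0,0,15,0,0,0],[94,0,0,0,0,0,0],[94,0,0,0,0,0,0]]'
python3 b.py w2.png block stud
cat > c.py <<'E'
from h import *
d=np.load('last.npz'); p={k:d[k] for k in d.files}; st={'eef_pos':d['st'],'ee_rot':d['q']}
c=np.array([500,52.])
full=cloud(p,np.ones(p['z_map'].shape,bool),st)
near=full[np.linalg.norm(full[:,:2]-c,axis=1)<140]
def rect(P):
    r=cv2.minAreaRect(P[:,:2].astype(np.float32)); return np.round(r[0],1),np.round(r[1],1),round(r[2],1)
top=near[(near[:,2]>66)&(near[:,2]<76)]
import collections
print('hist',np.histogram(near[:,2],bins=np.arange(40,118,3)))
b=near[(near[:,2]>79)&(near[:,2]<86)]; print('blk',len(b),rect(b))
print('htop',rect(top))
s=near[(near[:,2]>94)&(np.linalg.norm(near[:,:2]-c,axis=1)<28)]
print('stud/pin',len(s),s.mean(0).round(1),rect(s))
s=s[s[:,2]>106]; print('studtop',len(s),s.mean(0).round(1) if len(s) else 0, np.ptp(s,axis=0))
E
python3 c.py
python3 -c "
import cv2;a=cv2.imread('pics/w2.png');cv2.imwrite('pics/w2c.png',cv2.resize(a[90:250,170:350],None,fx=3.3,fy=3.3,interpolation=2))"
```

```text
t: 4.08
eef_pos: [510.4, 48.2, 213.0]
ee_rot: [1.0, -0.001, 0.002, 0.0]
wrist_force: [-0.5, 0.5, 0.2]
grip_width: 93.5
finger_force: 0.0
[510.4  48.2 213. ] [-6.0000e-02 -2.7000e-01  1.7998e+02]
[[-0.0, -0.961, -0.276, 81.726], [1.0, -0.0, -0.0, -0.206], [0.0, -0.276, 0.961, -178.588], [0.0, 0.0, 0.0, 1.0]] [[303.0, 0.0, 260.0], [0.0, 303.0, 192.0], [0.0, 0.0, 1.0]] -0.06393374437713936
block 0.73 [196. 144. 317. 243.] 6741 [[458.0, -4.0, 54.0], [501.0, 51.0, 81.0], [545.0, 109.0, 107.0]]
block 0.38 [282. 154. 298. 176.] 214 [[530.0, 14.0, 78.0], [537.0, 21.0, 101.0], [542.0, 27.0, 103.0]]
stud 0.95 [196. 142. 319. 244.] 6749 [[458.0, -5.0, 54.0], [501.0, 51.0, 81.0], [546.0, 108.0, 107.0]]
hist (array([ 290,  289,  208,  279,  395,  338,  512,  497,  656,  807, 7139,
        196,  123, 4842,  842,   46,   57,   59,   66,  130,  767,  125,
         98,   57,    0]), array([ 40,  43,  46,  49,  52,  55,  58,  61,  64,  67,  70,  73,  76,
        79,  82,  85,  88,  91,  94,  97, 100, 103, 106, 109, 112, 115]))
blk 5701 (array([498.1,  52.1]), array([ 80.8, 114.5]), 17.6)
htop (array([495. ,  50.5]), array([135.7, 159.9]), 17.8)
stud/pin 464 [500.2  52.  103.9] (array([498.7,  52. ]), array([21.3, 34.4]), 45.6)
studtop 155 [498.9  51.9 108.3] [13.53549873 13.89502615  4.29216434]
```

View pics/w2c.png

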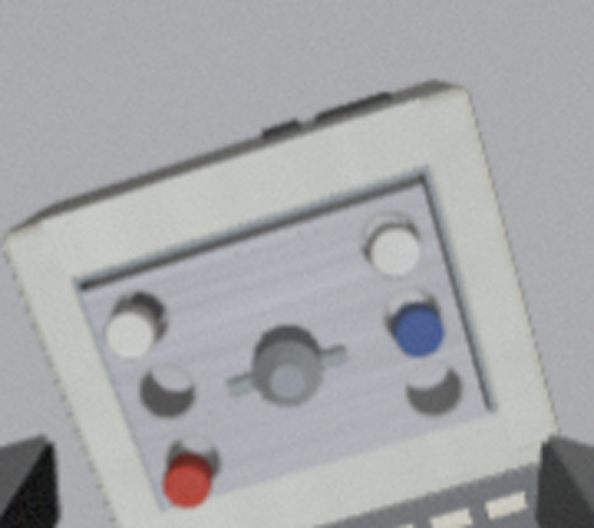

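```bash
python3 -m pendant '[[94,0,-52,0,0,0,-1],[94,0,-52,0,0,0,-1],[94,0,-52,0,0,0,0],[94,0,-52,0,0,0,0],[94,0,-52,0,0,0,0],[94,0,-52,0,0,0,0],[94,0,0,0,0,0,0],[94,0,0,0,0,0,0]]'
python3 b.py w3.png handle | grep -v '\[\[-0'
cat > d.py <<'E'
from h import *
d=np.load('last.npz'); p={k:d[k] for k in d.files}; st={'eef_pos':d['st'],'ee_rot':d['q']}
full=cloud(p,np.ones(p['z_map'].shape,bool),st)
c=np.array([507,367.])
n=full[(np.linalg.norm(full[:,:2]-c,axis=1)<60)&(full[:,2]>10)]
print(np.histogram(n[:,2],bins=np.arange(10,95,5)))
b=n[(n[:,2]>76)&(n[:,2]<86)]
r=cv2.minAreaRect(b[:,:2].astype(np.float32));print(len(b),b.mean(0),r)
E
python3 d.py
```

```text
t: 5.22
eef_pos: [428.8, 347.2, 211.1]
ee_rot: [0.985, 0.174, 0.001, 0.0]
wrist_force: [-0.3, -0.2, 0.0]
grip_width: 94.4
finger_force: 0.0
[428.8 347.2 211.1] [ 1.9980e+01 -6.0000e-02  1.7997e+02]
handle 0.95 [245.  73. 279. 129.] 1396 [[483.0, 357.0, 37.0], [510.0, 375.0, 78.0], [536.0, 392.0, 81.0]]
(array([  0,   0,   0,   0,   0, 177, 245,  60,   0,   0,   1,   1,  42,
       628, 281,   0]), array([10, 15, 20, 25, 30, 35, 40, 45, 50, 55, 60, 65, 70, 75, 80, 85, 90]))
862 [509.98391259 375.09446466  79.29605476] ((509.5087585449219, 375.09478759765625), (15.454233169555664, 58.428611755371094), 89.65033721923828)
```

```bash
python3 -m pendant '[[94,0,0,0,0,0,1],[94,0,0,0,0,0,1],[94,44,-14,0,0,0,0],[94,45,-14,0,0,0,0],[94,0,0,0,0,0,0],[94,0,0,0,0,0,0]]'
python3 b.py w4.png handle | grep -v '\[\[-0'; python3 d.py
```

```text
t: 6.08
eef_pos: [517.4, 373.8, 210.1]
ee_rot: [1.0, -0.001, -0.001, 0.0]
wrist_force: [-0.5, -0.1, 0.4]
grip_width: 94.1
finger_force: 0.0
[517.4 373.8 210.1] [-1.6000e-01  8.0000e-02  1.7996e+02]
handle 0.9 [245. 159. 275. 218.] 1304 [[485.0, 358.0, -0.0], [515.0, 375.0, 77.0], [540.0, 394.0, 81.0]]
(array([ 12,   7,   9,   9,   8, 150, 194,  43,   9,  12,  14,  13,  53,
       523, 207,   0]), array([10, 15, 20, 25, 30, 35, 40, 45, 50, 55, 60, 65, 70, 75, 80, 85, 90]))
684 [512.12232056 375.12514338  79.23826631] ((510.8787536621094, 375.42840576171875), (14.20431137084961, 57.79898452758789), 89.80204772949219)
```

View pics/w4.png

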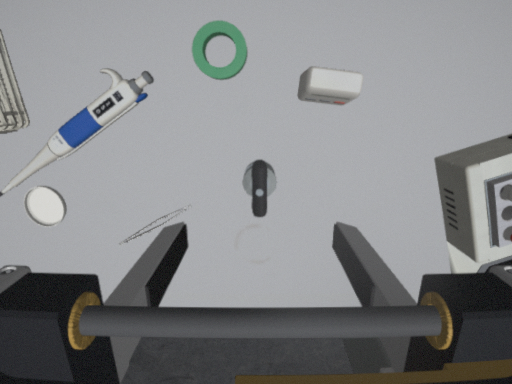

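```bash
python3 -m pendant '[[94,-6,-1,40,0,0,0],[94,0,0,50,0,0,0],[94,0,0,40,0,0,0],[94,0,0,20,0,0,0],[94,0,0,14,0,0,0],[94,0,0,0,0,0,0],[94,0,0,0,0,0,0]]'; python3 -m pendant '[[10,0,0,0,0,0,0],[10,0,0,0,0,0,0],[10,0,0,0,0,0,0],[10,0,0,0,0,0,0],[10,0,0,0,0,0,0],[10,0,0,0,0,0,0]]' 55
```

```text
t: 7.05
eef_pos: [512.7, 376.9, 48.3]
ee_rot: [1.0, -0.0, 0.001, -0.001]
wrist_force: [-0.7, -0.8, 0.9]
grip_width: 93.8
finger_force: 0.0
t: 7.8
eef_pos: [511.4, 376.1, 46.4]
ee_rot: [1.0, -0.0, -0.0, 0.0]
wrist_force: [-0.5, -0.1, -0.3]
grip_width: 37.1
finger_force: 0.0
```

```bash
python3 -m pendant '[[10,0,0,2,0,0,0],[10,0,0,0,0,0,0],[10,0,0,0,0,0,0],[10,0,0,0,0,0,0],[10,0,0,0,0,0,0]]' 55; python3 -c "
from station import ctrl
for i in range(4):
  print(ctrl.sense()['eef_pos'])"
```

```text
t: 8.43
eef_pos: [513.0, 376.1, 46.6]
ee_rot: [1.0, -0.0, 0.001, -0.0]
wrist_force: [-1.3, -2.4, 8.2]
grip_width: 15.7
finger_force: 70.8
[512.97022019 376.13541505  46.63941057]
[512.97022019 376.13541505  46.63941057]
[512.97022019 376.13541505  46.63941057]
[512.97022019 376.13541505  46.63941057]
```

```bash
python3 -m pendant '[[10,0,0,-20,0,0,0],[10,0,0,-60,0,0,0],[10,0,0,-60,0,0,0],[10,0,0,-20,0,0,0],[10,0,0,0,0,0,0],[10,0,0,0,0,0,0]]'
cat > e.py <<'E'
from h import *
for i in range(3):
    st=ctrl.sense(); p=ctrl.camera('wrist')
    H=np.array(p['hand_eye'])
    P=cloud(dict(p,world_to_cam=np.linalg.inv(H)),np.ones(p['z_map'].shape,bool)) # tool frame
    n=P[(np.abs(P[:,0])<45)&(np.abs(P[:,1])<30)&(P[:,2]>-25)&(P[:,2]<60)]
    print(np.round(st['eef_pos'],1),R.from_quat(st['ee_rot']).as_euler('ZYX',degrees=True).round(2))
    b=n[(n[:,2]<12)]; c=n[n[:,2]>12]
    print('bar x',np.percentile(b[:,0],[1,99]).round(1),'top z',np.percentile(b[:,2],[2,10,30]).round(1))
    print(np.histogram(n[:,2],bins=range(-25,60,5))[0])
    if len(c): print('collar',len(c),np.percentile(c[:,0],[1,99]).round(1),np.percentile(c[:,1],[1,99]).round(1),np.median(c[:,2]))
save(p,'w5.png')
E
python3 e.py
```

```text
t: 9.18
eef_pos: [509.7, 375.2, 201.2]
ee_rot: [1.0, -0.0, -0.002, 0.001]
wrist_force: [0.4, 0.1, -2.1]
grip_width: 16.2
finger_force: 70.5
[509.7 375.2 201.2] [-5.0000e-02  2.9000e-01  1.7985e+02]
bar x [-16.8  28.3] top z [-24.5 -22.9 -18.2]
[268 196 194 155  56   7 204  67  53  63  35  38 104  55  22   0]
collar 397 [ 3.9 17. ] [-19.1  18.1] 33.80213812562545
[509.5 375.1 200.7] [-6.0000e-02  3.3000e-01  1.7983e+02]
bar x [-17.2  28.3] top z [-24.5 -23.1 -18.4]
[257 211 187 161  56   6 214  60  54  57  39  34 107  57  19   0]
collar 394 [ 4. 17.] [-19.1  18.1] 33.46987307956775
[509.6 375.2 200.8] [-6.0000e-02  3.2000e-01  1.7983e+02]
bar x [-17.5  28.4] top z [-24.6 -23.  -18.3]
[262 202 196 155  56   9 210  56  51  62  36  42 102  52  23   0]
collar 391 [ 4.2 17. ] [-19.1  18.1] 33.78337835931498
```

View pics/w5.png

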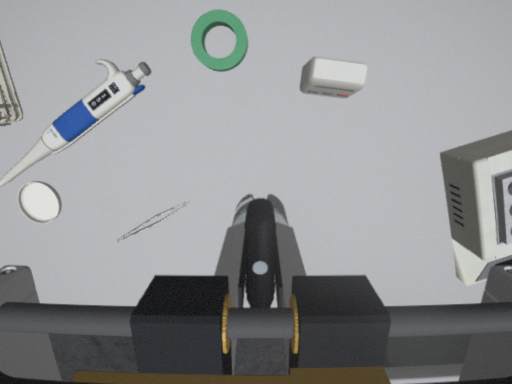

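```bash
python3 -m pendant '[[10,0,35,0,0,0,0],[10,1,55,0,0,0,0],[10,1,55,0,0,0,0],[10,1,55,0,0,0,0],[10,1,55,0,0,0,0],[10,1,55,0,0,0,0],[10,0,45,0,0,0,0],[10,0,20,0,0,0,0]]'; python3 -m pendant '[[10,0,0,0,0,0,-0.7],[10,0,0,0,0,0,-1],[10,0,0,0,0,0,-1],[10,0,0,0,0,0,-1],[10,0,0,0,0,0,-1],[10,0,0,0,0,0,-1],[10,0,0,0,0,0,-1],[10,0,0,0,0,0,-1]]';python3 -m pendant '[[10,0,0,0,0,0,-1],[10,0,0,0,0,0,-1],[10,0,0,0,0,0,-0.7],[10,0,0,0,0,0,-0.36],[10,0,0,0,0,0,0],[10,0,0,0,0,0,0],[10,0,0,0,0,0,0]]'
cat > f.py <<'E'
from h import *
for i in range(3):
    st=ctrl.sense(); p=ctrl.camera('wrist')
    H=np.array(p['hand_eye'])
    P=cloud(dict(p,world_to_cam=np.linalg.inv(H)),np.ones(p['z_map'].shape,bool))
    e=R.from_quat(st['ee_rot']).as_euler('ZYX',degrees=True)
    zt=st['eef_pos'][2]-P[:,2]
    Rz=R.from_quat(st['ee_rot']).as_matrix()
    c=Rz.T@(np.array([498.5,52,82])-st['eef_pos'])
    m=np.linalg.norm(P[:,:2]-c[:2],axis=1)<90
    near=P[m];zt=zt[m]
    b=near[(zt>78.5)&(zt<86)]; r=cv2.minAreaRect(b[:,:2].astype(np.float32))
    s=near[(zt>106)&(zt<113)&(np.linalg.norm(near[:,:2]-c[:2],axis=1)<20)]
    print(np.round(st['eef_pos'],1),e.round(2),'exp',c.round(1),'blk',np.round(r[0],1),np.round(r[1],1),round(r[2],2),'stud',len(s),s.mean(0).round(1) if len(s) else '','z',np.median(zt[(zt>78.5)&(zt<86)]))
    n=P[(np.abs(P[:,0])<45)&(np.abs(P[:,1])<30)&(P[:,2]<0)]
    t=n[n[:,2]<-10]; print('bar y',np.percentile(t[t[:,0]>14][:,1],[2,50,98]).round(1),'x',np.percentile(t[:,0],99).round(1))
np.savez('last.npz',P=near,zt=zt)
save(p,'w6.png')
E
python3 f.py
```

```text
t: 10.32
eef_pos: [515.2, -1.2, 203.0]
ee_rot: [1.0, -0.002, -0.001, -0.0]
wrist_force: [-0.3, -0.2, -0.9]
grip_width: 15.6
finger_force: 70.5
t: 11.32
eef_pos: [515.2, 1.3, 202.9]
ee_rot: [0.781, 0.624, -0.001, -0.001]
wrist_force: [-0.2, -0.0, -1.3]
grip_width: 15.9
finger_force: 70.5
t: 12.2
eef_pos: [516.0, 1.2, 204.1]
ee_rot: [0.591, 0.807, -0.0, -0.0]
wrist_force: [0.6, 0.3, -1.6]
grip_width: 15.7
finger_force: 70.5
[516.    1.2 204.1] [ 1.0752e+02 -1.0000e-02 -1.7997e+02] exp [ 53.7  -1.3 122.2] blk [54.  -2.3] [112.8  80.2] 0.1 stud 213 [53.4 -2.3 95.8] z 81.32300628764065
bar y [-28.4  -0.5  29. ] x 33.9
[516.    1.2 204.3] [ 1.0753e+02 -1.0000e-02 -1.7998e+02] exp [ 53.7  -1.3 122.3] blk [54.  -2.5] [112.6  80.3] 0.11 stud 209 [53.6 -2.1 95.7] z 81.32602369785593
bar y [-28.4  -0.5  28.9] x 33.9
[516.1   1.2 204.4] [ 107.53   -0.   -179.99] exp [ 53.8  -1.4 122.4] blk [54.  -2.5] [112.9  80.4] 0.16 stud 219 [53.6 -2.6 96. ] z 81.35478435149432
bar y [-28.3  -0.5  29. ] x 33.9
```

View pics/w6.png

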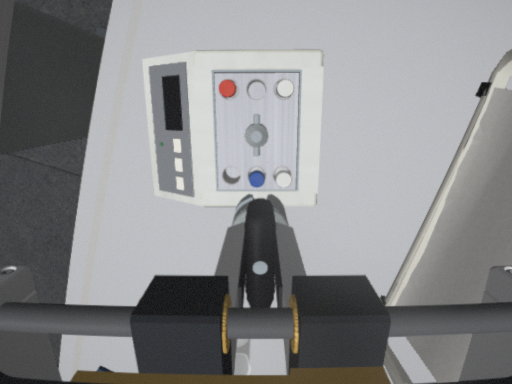

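```bash
cat > g.py <<'E'
from h import *
from scipy.optimize import least_squares
p=ctrl.camera('wrist'); H=np.array(p['hand_eye'])
P=cloud(dict(p,world_to_cam=np.linalg.inv(H)),np.ones(p['z_map'].shape,bool))
n=P[(np.abs(P[:,0])<30)&(np.abs(P[:,1])<24)&(P[:,2]>8)&(P[:,2]<60)]
for lo in range(8,56,4):
    s=n[(n[:,2]>=lo)&(n[:,2]<lo+4)]
    if len(s)>5: print(lo,len(s),np.percentile(s[:,0],[2,50,98]).round(1),np.percentile(s[:,1],[2,50,98]).round(1))
s=n[(n[:,2]>17)&(n[:,2]<40)]
f=least_squares(lambda q:np.hypot(s[:,0]-q[0],s[:,1]-q[1])-20,[0,0],loss='soft_l1'); print(f.x,np.abs(f.fun).mean())
E
python3 g.py
```

```text
8 125 [ 4.  10.8 14.7] [-17.3  -8.   19.3]
12 33 [ 7.2 12.7 14.6] [-15.3  10.7  17.9]
16 46 [ 4.8 12.  14.7] [-16.6  -7.9  18.6]
20 48 [ 4.  11.7 15.1] [-17.1   0.6  19.1]
24 32 [ 7.  13.  15.1] [-15.4  10.5  18. ]
28 27 [ 2.4 12.6 15.6] [-5.3 12.1 19.1]
32 53 [ 5.3 13.1 15.8] [-12.   -5.3  19. ]
36 79 [ 1.8 10.4 15.6] [-18.   -9.9  18.2]
40 45 [ 3.6 12.6 15.9] [-17.1   5.9  19. ]
44 31 [ 4.7 12.1 15. ] [-16.9  -7.2  18.7]
[-3.59742364  1.21713519] 0.34455009164965017
```

```bash
cat > g2.py <<'E'
from h import *
p=ctrl.camera('wrist'); H=np.array(p['hand_eye'])
P=cloud(dict(p,world_to_cam=np.linalg.inv(H)),np.ones(p['z_map'].shape,bool))
n=P[(np.abs(P[:,0])<45)&(np.abs(P[:,1])<9)&(P[:,2]>-60)&(P[:,2]<8)]
for lo in range(-60,8,4):
    s=n[(n[:,2]>=lo)&(n[:,2]<lo+4)]
    if len(s)>5: print(lo,len(s),np.percentile(s[:,0],[2,50,98]).round(1),np.percentile(s[:,1],[2,50,98]).round(1))
t=n[(n[:,0]>-2)&(n[:,0]<24)&(n[:,2]<-28)]
for a in range(-2,26,4):
    s=t[(t[:,0]>=a)&(t[:,0]<a+4)]; print(a,len(s),s.mean(0).round(2) if len(s) else '')
cv2.imwrite('pics/w7.png',cv2.resize(p['pixels'][180:330,190:330,::-1],None,fx=4,fy=4,interpolation=2))
E
python3 g2.py
```

```text
-60 47 [2.  7.8 9.7] [-8.9 -6.9  9. ]
-56 63 [-8.  -0.8  9.8] [-8.9 -6.9  8.9]
-52 53 [-0.8  6.1  9.8] [-8.7 -6.8  9. ]
-48 32 [-8.   7.9  9.7] [-8.9 -7.5  8.9]
-44 71 [-6.   3.3  9.5] [-8.7 -6.8  8.9]
-40 23 [7.2 8.1 9.9] [-8.9 -8.   9. ]
-36 1820 [-27.4  -1.2  23.3] [-5.2  0.8  6.9]
-32 864 [-27.4   6.4  26.2] [-6.9  0.3  8.9]
-28 141 [-22.7  23.8  27.1] [-8.5 -1.4  8.9]
-24 73 [-18.8  25.5  26.9] [-8.8 -2.   7.9]
-20 70 [-8.7 25.7 27. ] [-8.2  1.   8.4]
-16 64 [ 9.5 26.  26.8] [-8.7 -0.1  8.6]
-12 59 [ 9.5 25.7 26.9] [-8.9  0.1  8.3]
-8 41 [21.6 26.2 26.8] [-6.5  1.3  8. ]
-4 10 [12.1 25.  26.4] [-8.3 -2.6  7.3]
-2 244 [  0.07   1.03 -34.57]
2 245 [  4.03   1.   -35.74]
6 385 [  8.13  -2.36 -39.06]
10 198 [ 12.03   1.08 -32.5 ]
14 202 [ 15.96   0.98 -32.44]
18 220 [ 20.07   0.84 -32.37]
22 114 [ 23.01   1.15 -31.8 ]
```

View pics/w7.png

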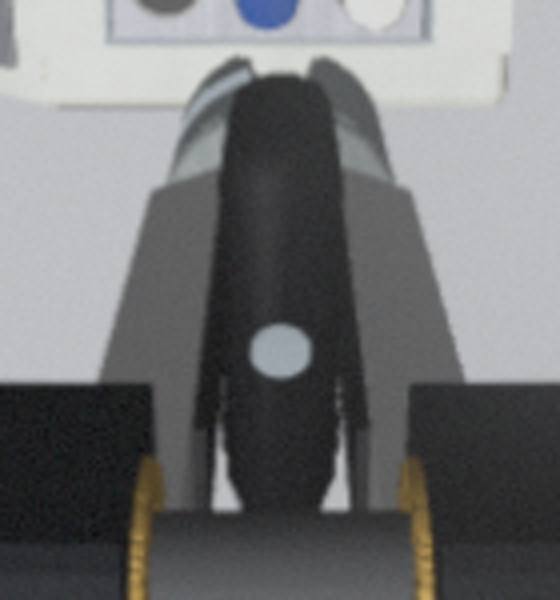

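```bash
cat > g3.py <<'E'
from h import *
p=ctrl.camera('wrist'); H=np.array(p['hand_eye']); im=p['pixels'].astype(int)
sub=np.zeros(im.shape[:2],bool); sub[255:282,245:276]=1
m=sub&(im.min(2)>110); v,u=np.nonzero(m); print(len(u),u.mean(),v.mean())
P=cloud(dict(p,world_to_cam=np.linalg.inv(H)),m); print('disc',P.mean(0),np.ptp(P,axis=0))
Q=cloud(dict(p,world_to_cam=np.linalg.inv(H)),np.ones(m.shape,bool))
t=Q[(np.abs(Q[:,1]-0.5)<4)&(Q[:,0]>-20)&(Q[:,0]<22)&(Q[:,2]<-29)&(Q[:,2]>-40)]
print('slope',np.polyfit(t[:,0],t[:,2],1),len(t))
e=Q[(np.abs(Q[:,1]-.5)<4)&(Q[:,0]>20)&(Q[:,0]<33)&(Q[:,2]<0)&(Q[:,2]>-28)]
print('end slope dx/dz',np.polyfit(e[:,2],e[:,0],1),np.percentile(e[:,0],[5,50,95]),len(e))
# undistorted ray to handle-top plane for nominal z
T=H; r=rays(p,[[u.mean(),v.mean()]])[0]; d=T[:3,:3]@np.r_[r,1]
for z in (-35,-36,-34,-33): print(z,T[:3,3]+d*(z-T[2,3])/d[2])
E
python3 g3.py
```

```text
152 259.64473684210526 267.26973684210526
disc [ -3.34045647   1.09185652 -33.87450042] [8.33586278 7.02717518 2.91264474]
slope [ 9.97226932e-03 -3.35252644e+01] 1052
end slope dx/dz [-8.63041027e-04  2.64857716e+01] [25.79489212 26.56780586 27.00416987] 195
-35 [ -2.68185222   1.09314309 -35.        ]
-36 [ -2.10384765   1.09416599 -36.        ]
-34 [ -3.2598568    1.09212019 -34.        ]
-33 [ -3.83786137   1.09109729 -33.        ]
```

```bash
python3 -m pendant '[[10,15,-0.5,0,0,0,0],[10,25,-1,0,0,0,0],[10,16.8,-1,0,0,0,0],[10,0,0,15,0,0,0],[10,0,0,15,0,0,0],[10,0,0,12,0,0,0],[10,0,0,0,0,0,0],[10,0,0,0,0,0,0]]'; python3 g3.py | grep disc; python3 -c "
from h import *
s=ctrl.sense();print(s['eef_pos'],R.from_quat(s['ee_rot']).as_euler('ZYX',degrees=True),s['wrist_torque'])
p=ctrl.camera('wrist');cv2.imwrite('pics/w8.png',cv2.resize(p['pixels'][100:300,160:360,::-1],None,fx=3,fy=3,interpolation=2))"
```

```text
t: 13.5
eef_pos: [496.9, 54.2, 162.5]
ee_rot: [0.591, 0.807, 0.0, 0.0]
wrist_force: [0.8, -0.9, -1.3]
grip_width: 15.6
finger_force: 70.5
disc [ -3.32989893   1.12037252 -33.96242112] [7.9601711  7.05818145 2.64436538]
[497.13293744  54.25102104 162.84627589] [1.07519596e+02 2.01986713e-02 1.79951831e+02] [ 0.00696624 -0.08035361  0.00627562]
```

View pics/w8.png

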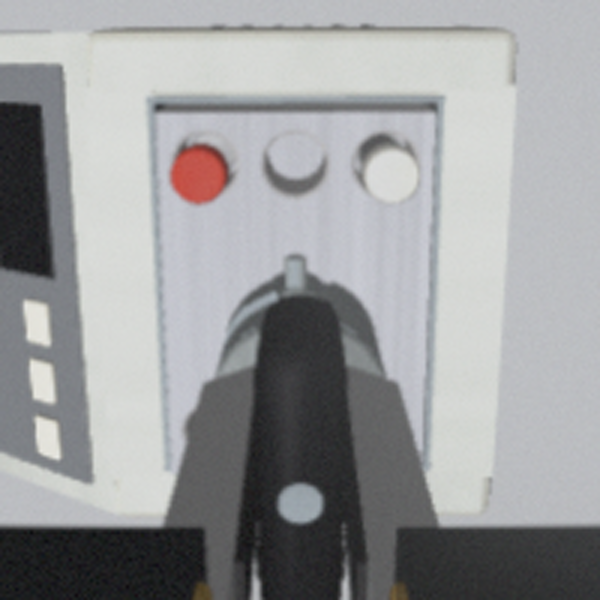

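```bash
python3 -m pendant '[[10,0,-0.5,5,0,0,0],[10,0,0,5,0,0,0],[10,0,0,3,0,0,0],[10,0,0,0,0,0,0]]';python3 -m pendant '[[10,0,0,4,0,0,0],[10,0,0,4,0,0,0],[10,0,0,0,0,0,0]]'
```

```text
t: 14.1
eef_pos: [495.7, 54.4, 149.0]
ee_rot: [0.591, 0.807, -0.0, -0.0]
wrist_force: [0.4, 0.4, -0.8]
grip_width: 15.7
finger_force: 70.5
t: 14.48
eef_pos: [495.7, 54.5, 140.9]
ee_rot: [0.591, 0.807, -0.0, -0.0]
wrist_force: [0.4, 1.1, -0.5]
grip_width: 15.7
finger_force: 70.5
```

```bash
python3 -m pendant '[[10,0,0,4,0,0,0],[10,0,0,3,0,0,0],[10,0,0,0,0,0,0]]';python3 -m pendant '[[10,0,0,3,0,0,0],[10,0,0,2,0,0,0],[10,0,0,0,0,0,0],[10,0,0,0,0,0,0]]'
```

```text
t: 14.85
eef_pos: [495.9, 54.5, 134.1]
ee_rot: [0.591, 0.807, -0.0, -0.0]
wrist_force: [-0.1, 0.1, -0.9]
grip_width: 15.4
finger_force: 70.5
t: 15.35
eef_pos: [496.1, 54.4, 129.5]
ee_rot: [0.591, 0.807, 0.0, 0.0]
wrist_force: [-0.4, 0.0, -2.1]
grip_width: 15.6
finger_force: 70.5
```

Entering cleanly with no lateral force. Press to contact.

```bash
python3 -m pendant '[[10,0,0,1.5,0,0,0],[10,0,0,0,0,0,0],[10,0,0,0,0,0,0]]';python3 -m pendant '[[10,0,0,1,0,0,0],[10,0,0,0,0,0,0],[10,0,0,0,0,0,0]]'
```

```text
t: 15.72
eef_pos: [496.3, 54.3, 128.6]
ee_rot: [0.591, 0.807, 0.0, 0.0]
wrist_force: [-2.9, -1.0, 5.4]
grip_width: 15.6
finger_force: 70.7
t: 16.1
eef_pos: [496.4, 54.3, 128.6]
ee_rot: [0.591, 0.807, 0.0, 0.0]
wrist_force: [-3.9, -0.4, 10.5]
grip_width: 15.6
finger_force: 70.8
```

```bash
python3 -m pendant '[[10,0,0.33,-0.5,0,0,0.7],[10,0,0.33,0,0,0,0.7],[10,0,0.33,0,0,0,0.7],[10,0,0,0,0,0,0]]';python3 -m pendant '[[10,0,0.33,0,0,0,0.7],[10,0,0.33,0,0,0,0.7],[10,0,0.33,0,0,0,0.7],[10,0,0,0,0,0,0]]'; python3 -c "
from h import *
s=ctrl.sense();print(R.from_quat(s['ee_rot']).as_euler('ZYX',degrees=True),s['wrist_torque'],s['wrist_force'])"
```

```text
t: 16.6
eef_pos: [498.2, 54.3, 128.6]
ee_rot: [0.728, 0.685, 0.001, 0.001]
wrist_force: [-1.1, -0.2, 5.6]
grip_width: 15.5
finger_force: 70.7
t: 17.1
eef_pos: [499.2, 54.1, 128.6]
ee_rot: [0.841, 0.541, 0.001, 0.001]
wrist_force: [-0.7, -1.3, 5.0]
grip_width: 15.9
finger_force: 70.7
[ 6.55084038e+01 -2.63175480e-02  1.79851152e+02] [-0.15545834  0.29619172  0.02386421] [-0.7056888  -1.34130048  5.01131437]
```

42° turned, freely. On to the stop.

```bash
cat > s.py <<'E'
from h import *
s=ctrl.sense();print(R.from_quat(s['ee_rot']).as_euler('ZYX',degrees=True).round(2),s['wrist_torque'].round(3))
E
python3 -m pendant '[[10,0,0.33,0,0,0,0.7],[10,0,0.33,0,0,0,0.7],[10,0,0,0,0,0,0]]'; python3 s.py; python3 -m pendant '[[10,0,0.15,0,0,0,0.3],[10,0,0.15,0,0,0,0.3],[10,0,0,0,0,0,0]]';python3 s.py
```

```text
t: 17.48
eef_pos: [499.8, 53.8, 128.6]
ee_rot: [0.901, 0.434, 0.001, 0.001]
wrist_force: [-0.7, 0.2, 5.0]
grip_width: 15.9
finger_force: 70.7
[ 5.1500e+01 -7.0000e-02  1.7987e+02] [-0.071  0.34  -0.024]
t: 17.85
eef_pos: [499.7, 53.5, 128.6]
ee_rot: [0.922, 0.387, 0.001, 0.001]
wrist_force: [-1.9, -1.5, 5.8]
grip_width: 16.0
finger_force: 70.8
[ 4.5540e+01 -4.0000e-02  1.7989e+02] [-0.121  0.456  0.005]
```

```bash
python3 -m pendant '[[10,0,0.1,0,0,0,0.25],[10,0,0.1,0,0,0,0.2],[10,0,0,0,0,0,0]]'; python3 s.py; python3 -m pendant '[[10,0,0,0,0,0,0.2],[10,0,0,0,0,0,0]]';python3 s.py
```

```text
t: 18.23
eef_pos: [499.6, 53.2, 128.6]
ee_rot: [0.936, 0.351, 0.0, 0.001]
wrist_force: [-2.5, -1.4, 5.3]
grip_width: 15.8
finger_force: 70.8
[ 4.1090e+01 -1.0000e-02  1.7989e+02] [-0.282  0.54   0.23 ]
t: 18.48
eef_pos: [499.9, 53.3, 128.6]
ee_rot: [0.942, 0.335, 0.001, 0.001]
wrist_force: [-1.6, -2.4, 6.5]
grip_width: 15.7
finger_force: 70.7
[ 3.9100e+01 -4.0000e-02  1.7987e+02] [-0.158  0.445  0.28 ]
```

```bash
python3 -m pendant '[[10,0,0,-1.5,0,0,-0.2],[10,0,0,-1.5,0,0,0],[10,0,0,-1,0,0,0],[10,0,0,0,0,0,0]]'; python3 s.py; python3 -m pendant '[[10,0,0,-1,0,0,0],[10,0,0,-1,0,0,0],[10,0,0,0,0,0,0],[10,0,0,0,0,0,0]]';python3 s.py
```

```text
t: 18.98
eef_pos: [499.1, 54.0, 131.2]
ee_rot: [0.937, 0.351, 0.0, -0.0]
wrist_force: [3.0, 0.4, -5.1]
grip_width: 15.7
finger_force: 70.4
[ 4.1040e+01 -3.0000e-02 -1.7998e+02] [ 0.124 -0.586  0.025]
t: 19.48
eef_pos: [498.9, 54.0, 133.4]
ee_rot: [0.937, 0.351, 0.0, -0.0]
wrist_force: [3.1, 1.5, -5.4]
grip_width: 15.7
finger_force: 70.4
[ 4.1050e+01 -1.0000e-02 -1.7998e+02] [ 0.366 -0.713  0.111]
```

```bash
python3 -m pendant '[[10,0,0,-1,0,0,0],[10,0,0,-1,0,0,0],[10,0,0,0,0,0,0]]'; python3 s.py; python3 -m pendant '[[10,0,0,-1,0,0,0],[10,0,0,-1,0,0,0],[10,0,0,0,0,0,0],[10,0,0,0,0,0,0]]';python3 s.py
cat > v.py <<'E'
from h import *
import sys
st=ctrl.sense(); p=ctrl.camera('wrist')
P=cloud(p,np.ones(p['z_map'].shape,bool),st)
m=P[(np.linalg.norm(P[:,:2]-[498,52],axis=1)<85)]
z0=82+float(sys.argv[1])
b=m[np.abs(m[:,2]-z0)<6]
A=np.c_[b[:,:2]-[498,52],np.ones(len(b))]
for i in range(4):
    k=np.linalg.lstsq(A,b[:,2],rcond=None)[0]; res=np.abs(A@k-b[:,2]); A=A[res<2];b=b[res<2]
print('plane tilt deg x,y',np.degrees(k[:2]).round(2),'z',k[2].round(1),len(b),np.round(cv2.minAreaRect(b[:,:2].astype(np.float32))[:2],1).tolist(),cv2.minAreaRect(b[:,:2].astype(np.float32))[2])
save(p,'v%s.png'%sys.argv[1])
E
python3 v.py 5
```

```text
t: 19.85
eef_pos: [497.9, 53.8, 134.8]
ee_rot: [0.937, 0.351, -0.001, -0.0]
wrist_force: [0.7, 1.3, -8.2]
grip_width: 15.8
finger_force: 69.8
[ 4.1050e+01  1.0000e-01 -1.7991e+02] [ 0.247 -0.329  0.138]
t: 20.35
eef_pos: [498.5, 53.7, 137.3]
ee_rot: [0.937, 0.351, -0.001, -0.0]
wrist_force: [-0.3, 0.7, -8.9]
grip_width: 15.7
finger_force: 69.8
[ 4.1040e+01  5.0000e-02 -1.7996e+02] [0.147 0.068 0.104]
plane tilt deg x,y [1.04 0.56] z 85.2 6551 [[497.3, 51.7], [81.1, 114.6]] 15.913071632385254
```

```bash
python3 -m pendant '[[10,0,0,-1,0,0,-0.15],[10,0,0,-2,0,0,0],[10,0,0,-2,0,0,0],[10,0,0,-2,0,0,0],[10,0,0,0,0,0,0],[10,0,0,0,0,0,0]]'; python3 s.py;python3 v.py 11
```

```text
t: 21.15
eef_pos: [498.9, 53.7, 144.4]
ee_rot: [0.932, 0.363, -0.0, -0.0]
wrist_force: [0.4, -0.2, -8.5]
grip_width: 15.4
finger_force: 69.9
[ 4.255e+01  1.000e-02 -1.800e+02] [-0.037 -0.035 -0.017]
plane tilt deg x,y [-0.19 -0.11] z 92.3 6573 [[497.5, 51.7], [80.9, 114.6]] 16.719160079956055
```

View pics/v11.png

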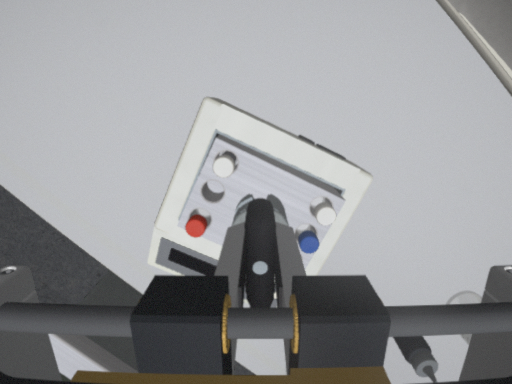

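```bash
python3 -m pendant '[[10,0,0,-2,0,0,0],[10,0,0,-4,0,0,0],[10,0,0,-4,0,0,0],[10,0,0,-4,0,0,0],[10,0,0,-4,0,0,0],[10,0,0,-4,0,0,0],[10,0,0,-5,0,0,0],[10,0,0,-6,0,0,0]]';python3 s.py; python3 -m pendant '[[10,0,0,-8,0,0,0],[10,0,0,-12,0,0,0],[10,0,0,-12,0,0,0],[10,0,0,-12,0,0,0],[10,0,0,-10,0,0,0],[10,0,0,-8,0,0,0],[10,0,0,-5,0,0,0],[10,0,0,-3,0,0,0]]';python3 -m pendant '[[10,0,0,0,0,0,0],[10,0,0,0,0,0,0],[10,0,0,0,0,0,0],[10,0,0,0,0,0,0]]';python3 s.py;python3 v.py 116
```

```text
t: 22.2
eef_pos: [498.9, 53.8, 177.7]
ee_rot: [0.932, 0.363, -0.0, -0.0]
wrist_force: [-0.2, -0.7, -8.2]
grip_width: 15.6
finger_force: 69.9
[ 4.2550e+01  1.0000e-02 -1.7999e+02] [ 0.019 -0.092  0.028]
t: 23.2
eef_pos: [498.9, 53.8, 247.6]
ee_rot: [0.932, 0.363, -0.0, -0.0]
wrist_force: [0.3, 0.7, -8.6]
grip_width: 15.8
finger_force: 69.8
t: 23.7
eef_pos: [498.9, 53.8, 247.2]
ee_rot: [0.932, 0.363, -0.0, -0.0]
wrist_force: [-0.2, 0.4, -8.7]
grip_width: 15.8
finger_force: 69.9
[ 4.2550e+01  2.0000e-02 -1.7998e+02] [-0.022 -0.067 -0.021]
plane tilt deg x,y [-0.72 -0.28] z 195.1 6535 [[497.2, 51.7], [80.8, 114.8]] 16.568761825561523
```

View pics/v116.png

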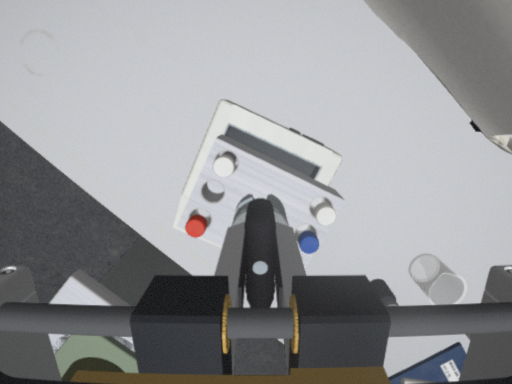

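```bash
python3 -m pendant '[[10,0,0,-1,0,0,0],[10,0,0,-1,0,0,0],[10,0,0,0,0,0,0],[10,0,0,0,0,0,0],[10,0,0,0,0,0,0],[10,0,0,0,0,0,0]]';python3 v.py 118; python3 -c "
from station import ctrl
print(ctrl.finish_job())"
```

```text
t: 24.5
eef_pos: [499.0, 53.7, 249.4]
ee_rot: [0.932, 0.363, -0.0, 0.0]
wrist_force: [0.6, -0.0, -8.2]
grip_width: 15.5
finger_force: 69.8
plane tilt deg x,y [-0.7  -0.28] z 197.3 6537 [[497.4, 51.6], [80.9, 114.9]] 16.46356773376465
the job is handed in; nothing more can be done
None
```

The handle is locked on the block (turned clockwise to its stop, then eased back 2–4° for the lift), and the block with its four vials is held level to within 1° with its underside about 9 cm above the heater; job handed in at 24.5 s.

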